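# Dock the humidity logger battery end down

## Task

Put the white square-tube humidity logger back in the sloping black cradle of its dock with the battery end down, lying along the slope with its low end against the foot stop, and let go of it. Its two ends look alike: the battery end is the heavy one, so lift it off the table and feel (or see) which end hangs heavy. Lay it in gently; once it lies there by itself, press the dock's green button fully down and let it go, leaving the other things on the table undisturbed.

Things in the scene. Friction and masses are not known exactly. Their poses are not given: they have to be found in the camera images.
- logger: humidity logger: rigid square tube 170 x 40 x 40 mm, white, grey end caps, black vent slits, 0.4 to 0.63 kg. Origin at the tube's middle (20 mm above the table as it lies), x along its length. The ends look alike; the battery puts the balance point 40 mm from the middle towards its end. Any long face may lie down. Laid in the dock heavy end up, it tips out when let go.
- dock: the fixed grey dock base, a slab 215 x 130 x 16 mm with the cradle on it. Origin at table height; the slab runs from x = -125 to +90 mm and y = -65 to +65 mm. Dock x points from the button towards the rising side of the cradle (away from the robot, turned at most 0.25 rad). The dock's direction and place vary.
- cradle: black cradle fixed on the dock. Origin in the corner of floor and foot stop, mid-width, at dock x -30, z 30 mm. Its x points 32 degrees up the slope, z out of the floor. Floor x 0 to 72 mm; stop 24 mm high; cheeks 16 mm high, inner faces y +-25 mm, x 0 to 44 mm only. The logger at home: middle at x 85, y 0, z 20 mm, length along x; its upper part overhangs freely.
- start (a joint): travel of the green push button in m: 0 is up, 0.006 fully down; springs back by itself, 5 N when fully down.
- start_top (a point): centre of the top of the green button, 28 mm in diameter, at dock x = -95 mm, y = 0, facing straight up in a black housing
- packet_1: brown paper seed packet 115 x 63 x 24 mm lying near the table's front edge, loose, to be left alone; origin at the centre of its underside
- packet_6: brown paper seed packet 117 x 60 x 18 mm lying left of the logger, loose, to be left alone; origin at the centre of its underside
- jar_2: sample jar with red lid, 60 mm wide, 78 mm high, right of the dock, loose, to be left alone; origin at the centre of its underside
- jar_3: sample jar with white lid, 60 mm wide, 78 mm high, right of the dock, loose, to be left alone; origin at the centre of its underside
- scoop: grey metal scoop 162 mm long, 54 mm high, at the left near the counting machine, loose, to be left alone; origin under its middle at table height

How it is judged:
By the outcome, as a careful person would: the job done as asked, in the order asked, and still so for the second after the job is handed in, with the robot touching nothing.
It also fails if it takes over 48 s, if anything falls off the work surface, if the arm or the gripper's body presses on something with over 40 N, if the wrist force passes 120 N, or if a joint passes its speed limit or range.

## Robot

A 6-joint arm with a two-finger parallel gripper is mounted at the origin on a cart in front of the work surface, level with it; the furniture and walls round the work are solid. World frame = base frame: x ahead of the robot, y to its left, z up, the work surface at z = 0. Lengths are in m, angles in rad, forces in N, time in s.
With the tool pointing down it reaches from about 0.275 to 0.825 m from the base axis. Payload 4.9 kg.
Tool frame: the origin (TCP) lies midway between the tips of the shut fingers; the grasp point (between the pads) lies 19 mm behind it; z points along the fingers, y is the direction in which the jaws open and shut (so a half turn about z gives the same grasp; the last joint's range is limited). The gripper opens to 85 mm and grips with 20 to 120 N. Pads are 22 mm wide; open, the fingers measure 114 mm over their backs; the gripper's body (76 mm by 85 mm) begins 54 mm behind the grasp point. The pads swing forward as they close: fully open they stand 13 mm farther back than shut.
Start: joints at [1.173, 0.326, -0.193, 1.052, 0, 1.437], TCP at [0.143, 0.531, 0.231] pointing down, gripper open.
Joint ranges: [-2.65, 2.65], [-0.97, 1.79], [-1.3, 1.35], [-1.93, 2.1], [-1.47, 1.37], [-3.14, 3.14]. Speed limits (rad/s): [2.57, 2.57, 3.14, 3.14, 3.14, 3.14].

## Interface

Orientations are given as a rotation vector (axis times angle).
In Python, from station import ctrl, cams gives the robot as it stands.
- The arm moves only by the shell command python3 -m creep 'ROWS' [FORCE]. ROWS is JSON, a list of rows, each a list of 7 numbers: the turn, a rotation vector about the tool's x, y, z in rad, then the shift along the tool's x, y, z in cm, then the closure, from 0 (fully open) to 1 (shut). In form: [[ax, ay, az, tx, ty, tz, gripper], ...]. A call has 1 to 8 rows; each row is the pose to reach, as a shift and turn from the pose measured when the call began, along the tool's axes at that moment; what a row does not reach only later rows make up. A row lasts 1/8 s, in which the tool goes at most 62.5 mm and 10.7 degrees, less where a joint would pass 70% of its speed; a pose out of reach is approached as far as the arm can. A call with a gripper value outside its range is refused whole. The fingers move at their own pace and stop on an object; FORCE is the grip in N (left out, the last holds). Time passes only in rows, so rows that repeat a pose let the fingers close. It gives the time, the measured TCP pose, the force and the opening at its end, in the units of the state.
- ctrl.get_obs(): the state, without advancing time (a new reading comes with each control period).
- cams.grab_frame(name): name is "scene" or "top" or "wrist"; returns a dict with "image" (400x640x3 uint8, red, green, blue), "range_z" (400x640 float32, m along the optical axis (not along the pixel's ray), 0 where there is no reading), "K" (3x3 intrinsics, pixels), "D" ([k1, k2, p1, p2, k3] as OpenCV has them; the pictures are not rectified), "pose" (4x4, takes a point from camera to world coordinates); the wrist camera has in their place "tool_from_camera" (4x4, takes a point from camera to tool coordinates, whose origin is the TCP and whose axes are the flange's). Camera axes: x right, y down, z forward; pixel columns grow to the right and rows downward; lengths in m; the calibration is good to about 2 mm. A picture is of the moment at which its call begins: read the wrist's pose just before it.
- ctrl.sign_off(): hands the job in, once; it reports no verdict.
The state is a dict: "time_s": time; "q": joint angles; "qd": joint speeds; "tau": joint torques, N m; "eef_pos": TCP position; "ee_rot": TCP orientation; "force": force on the tool from outside, world axes, zero at the start; "torque": the same for the moment, N m; "opening": finger opening in m.
Only numpy, scipy, OpenCV 4.12 (cv2) and the standard library are available. Lean on these libraries where they do the work, as an engineer would, in place of code of your own. Each camera call takes 0.05 s, during which the arm holds its last target. There are 200 camera calls.

## Working session

There is one attempt and no reset: what is moved stays moved. The work goes in short steps, Python scripts to look and compute and a shell command to move; the robot and the scene stay as the last step left them, time stands still between calls to the robot, and variables do not carry over. Pictures are saved under pics/ and viewed, about 8 in all and at most 12, crops included, and the job is handed in when it is done.

```bash
mkdir -p pics; ls; cat > h.py <<'E'
import numpy as np, cv2
from scipy.spatial.transform import Rotation as R
from station import ctrl, cams
def grab(n):
    o=ctrl.get_obs(); f=cams.grab_frame(n)
    if 'pose' not in f:
        T=np.eye(4);T[:3,:3]=R.from_rotvec(o['ee_rot']).as_matrix();T[:3,3]=o['eef_pos']
        f['pose']=T@f['tool_from_camera']
    return f
def cloud(f):
    h,w=f['range_z'].shape
    u,v=np.meshgrid(np.arange(w),np.arange(h))
    p=cv2.undistortPoints(np.stack([u,v],-1).reshape(-1,1,2).astype(np.float64),f['K'],np.array(f['D'])).reshape(h,w,2)
    z=f['range_z'][...,None]
    P=np.concatenate([p*z,z],-1)
    return P@f['pose'][:3,:3].T+f['pose'][:3,3]
def save(f,n): cv2.imwrite('pics/'+n,f['image'][...,::-1])
E
python3 - <<'E'
from h import *
print(ctrl.get_obs())
for n in('top','scene'):
    f=grab(n);save(f,n+'0.png');np.savez(n+'0.npz',P=cloud(f),im=f['image']);print(n,f['pose'].round(3).tolist())
E
```

```text
pics
{'time_s': 0.0, 'q': array([ 1.17278709e+00,  3.26920032e-01, -1.93615433e-01,  1.05201740e+00,
        9.41293214e-06,  1.43659887e+00]), 'qd': array([ 2.66497710e-04, -3.99550976e-04,  4.81124928e-04,  2.76472171e-04,
        1.15649956e-03,  2.33544556e-06]), 'tau': array([-1.97479538e-03, -4.43400335e+01,  2.62441868e+01,  1.54212245e-02,
       -3.31109050e-04, -8.53550084e-07]), 'eef_pos': array([0.14316776, 0.53041367, 0.23050287]), 'ee_rot': array([-4.13131849e-01, -3.11383369e+00,  2.65775832e-03]), 'force': array([-0.1799123 ,  0.43719038,  0.38757026]), 'torque': array([-0.02202804, -0.00917949,  0.02419712]), 'opening': 0.0853642056285573}
top [[-0.017, -0.996, 0.09, 0.352], [-1.0, 0.019, 0.016, -0.031], [-0.018, -0.09, -0.996, 1.316], [0.0, 0.0, 0.0, 1.0]]
scene [[0.893, -0.279, 0.352, -0.158], [-0.449, -0.551, 0.703, -1.265], [-0.002, -0.786, -0.618, 1.152], [0.0, 0.0, 0.0, 1.0]]
```

View pics/top0.png

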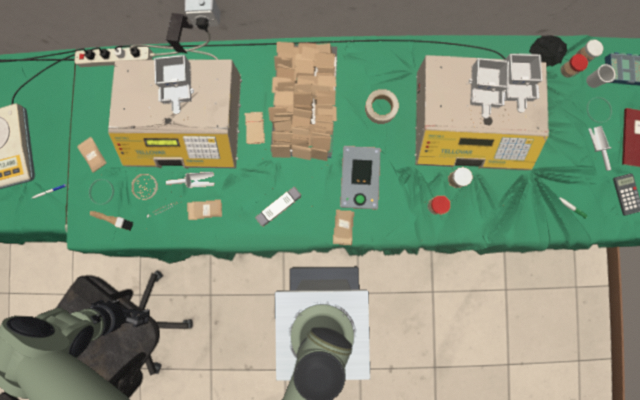

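View pics/scene0.png

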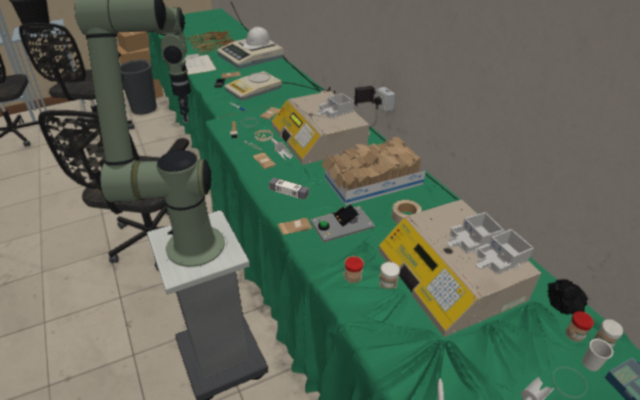

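The top view shows the logger at about (280,206), running from (261,219) to (298,192). The dock slab covers (342–379, 147–208), with its button at (360,199) and the cradle at (361,172). A packet lies just in front of the dock at (343,226).

```bash
python3 - <<'E'
from h import *
d=np.load('top0.npz');P=d['P'];im=d['im'].astype(int)
def box(a,b,c,e): return np.s_[c:e,a:b]
def rect(m,off,name):
    pts=P[m]; r=cv2.minAreaRect((pts[:,:2]*1000).astype(np.float32)); print(name,m.sum(),'c',np.round(r[0],1),np.round(r[1],1),'ang',round(r[2],2),'z',np.percentile(pts[:,2],[5,50,95]).round(4))
M=np.zeros(im.shape[:2],bool)
def region(a,b,c,e):
    m=M.copy();m[c:e,a:b]=1;return m
print('table z',np.median(P[215:235,200:250,2]), 'table near', P[230,310],P[180,320])
z=P[...,2]
rect(region(250,310,180,230)&(z>.02),0,'logger z>.02')
rect(region(335,388,140,212)&(z>.008)&(z<.03),0,'dock slab')
g=region(345,375,185,212)&(im[...,1]>im[...,0]+50)&(z>.015); rect(g,0,'button');print(P[g].mean(0))
k=region(345,378,155,190)&(im.max(-1)<50); rect(k,0,'cradle')
for n,r in dict(pk1=(328,358,205,248),pk6=(185,224,195,222),j2=(425,455,190,218),j3=(446,478,162,192)).items(): rect(region(*r)&(z>.012),0,n)
f=im[140:250,240:400].astype(np.uint8); cv2.imwrite('pics/topcrop.png',cv2.resize(f,None,fx=5,fy=5,interpolation=2)[...,::-1])
E
```

```text
table z 0.0038279788568181816 table near [0.358681   0.03233347 0.00618942] [ 0.53056675 -0.00482817  0.00643083]
logger z>.02 634 c [379.2  93.5] [193.6 170.2] ang 36.88 z [0.0336 0.0401 0.0451]
dock slab 1991 c [ 543.9 -147.4] [181.2 249.3] ang 88.67 z [0.0093 0.0166 0.0222]
button 56 c [421.9 -79.4] [ 44.1 164.6] ang 40.51 z [0.0273 0.0382 0.044 ]
[ 0.45893385 -0.13385759  0.06048671]
cradle 342 c [ 548.1 -143.9] [57.1 71.7] ang 87.72 z [0.0337 0.0519 0.0674]
pk1 670 c [379.9 -71.3] [ 94.8 140.3] ang 79.36 z [0.0145 0.0208 0.0266]
pk6 527 c [415.3 212.9] [498.8  75.3] ang 83.97 z [0.0128 0.0166 0.0215]
j2 597 c [ 424.3 -245.7] [103.1 441.2] ang 5.55 z [0.0127 0.0438 0.083 ]
j3 669 c [ 478.8 -286.3] [121.7 557. ] ang 14.15 z [0.013  0.0456 0.0832]
```

View pics/topcrop.png

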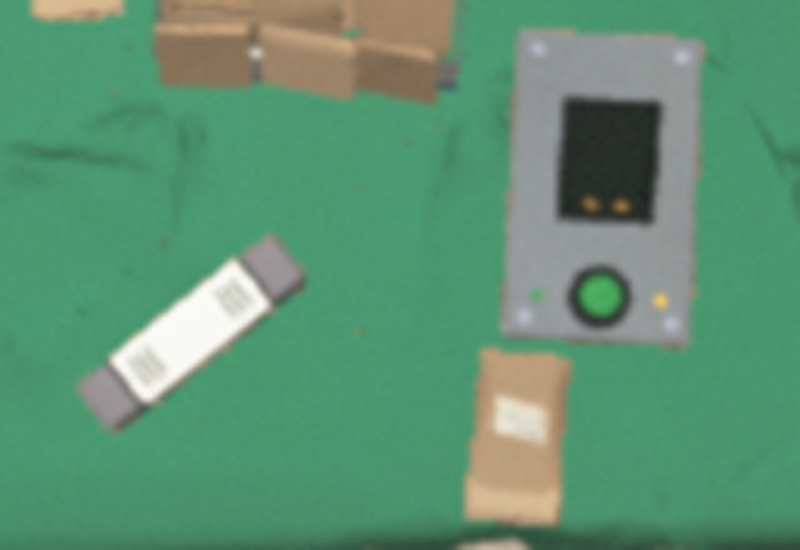

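```bash
cat >> h.py <<'E'
def ray(f,uv,z):
    p=cv2.undistortPoints(np.array(uv,float).reshape(-1,1,2),f['K'],np.array(f['D'])).reshape(-1,2)
    d=np.c_[p,np.ones(len(p))]@f['pose'][:3,:3].T; o=f['pose'][:3,3]
    return o+d*((z-o[2])/d[:,2])[:,None]
def rel(pos,Rt):
    o=ctrl.get_obs();A=R.from_rotvec(o['ee_rot'])
    print('turn',(A.inv()*Rt).as_rotvec().round(3),'shift cm',(A.inv().apply(np.array(pos)-o['eef_pos'])*100).round(2))
def toolR(yaw,z=(0,0,-1)): # tool x at yaw within plane normal to z
    z=np.array(z,float);z/=np.linalg.norm(z)
    x=np.array([np.cos(yaw),np.sin(yaw),0]);x-=z*(x@z);x/=np.linalg.norm(x)
    return R.from_matrix(np.c_[x,np.cross(z,x),z])
E
python3 - <<'E'
from h import *
f=grab('top')
q=lambda L:[(240+(a-2)/5,140+(b-2)/5) for a,b in L]
l=ray(f,q([(268,234),(305,277),(118,430),(78,388)]),.04);print('logger',l.round(4).tolist(),l.mean(0))
a=l[:2].mean(0);b=l[2:].mean(0);yaw=np.arctan2(*(b-a)[1::-1]);print('len',np.linalg.norm(a-b),'yaw',np.degrees(yaw))
s=ray(f,q([(520,30),(703,42),(690,345),(503,334)]),.016);print('slab',s.round(4).tolist(),s.mean(0))
e=s[0]+s[1]-s[2]-s[3];print('dockyaw',np.degrees(np.arctan2(e[1],e[0])))
print('button',ray(f,q([(600,296)]),.03))
P=cloud(f)
d0=P[195:202,357:363,2];print('btn z',np.median(d0),d0.min(),d0.max(),'slab z',np.median(P[150:155,350:370,2]))
rel([l.mean(0)[0],l.mean(0)[1],.12],toolR(yaw))
E
```

```text
logger [[0.506, 0.0853, 0.04], [0.4764, 0.0606, 0.04], [0.3758, 0.1875, 0.04], [0.4044, 0.2144, 0.04]] [0.440632  0.1369608 0.04     ]
len 0.16316491137069072 yaw 128.31192170889148
slab [[0.6479, -0.0888, 0.016], [0.637, -0.2153, 0.016], [0.4272, -0.1997, 0.016], [0.4371, -0.0724, 0.016]] [ 0.53730959 -0.14407642  0.016     ]
dockyaw -4.353504315782663
button [[ 0.46069452 -0.13807237  0.03      ]]
btn z 0.03833479351707425 0.023864114174031892 0.045373591987424744 slab z 0.01679817092297964
turn [-0.001  0.     0.638] shift cm [-38.98 -30.23  11.1 ]
```

```bash
python3 -m creep '[[0,0,0.16,-10,-7.5,1,0],[0,0,0.32,-20,-15,3,0],[0,0,0.48,-29,-22.5,5,0],[0,0,0.638,-39,-30.2,7,0],[0,0,0.638,-39,-30.2,8,0],[0,0,0.638,-39,-30.2,8,0],[0,0,0.638,-39,-30.2,8,0],[0,0,0.638,-39,-30.2,8,0]]' && python3 - <<'E'
from h import *
print(ctrl.get_obs()['q'],ctrl.get_obs()['eef_pos'])
f=grab('wrist');save(f,'w1.png');np.savez('w1.npz',**{k:f[k] for k in f})
E
```

```text
time_s: 1.15
eef_pos: [0.4417, 0.1358, 0.1508]
ee_rot: [1.369, 2.827, -0.001]
force: [1.5, 0.8, -0.1]
opening: 0.0853
[ 1.38808135e-01  2.42649094e-01 -5.34209649e-01  7.94120853e-01
 -8.82312503e-04  1.04076481e+00] [0.44171592 0.13575493 0.1507916 ]
```

View pics/w1.png

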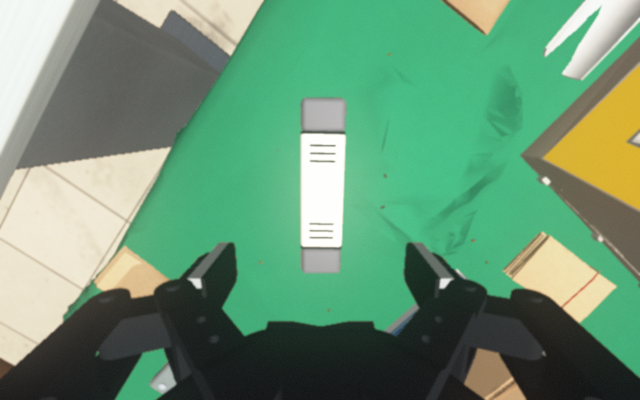

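The wrist view shows the logger centred between the fingers. Its upper end spans (302–346, 98) and its lower end (302–340, 272).

```bash
python3 - <<'E'
from h import *
f=dict(np.load('w1.npz'))
l=ray(f,[(302,98),(346,98),(340,272),(302,272)],.04);print(l.round(4).tolist());c=l.mean(0)
a=l[:2].mean(0);b=l[2:].mean(0);yaw=np.arctan2(*(a-b)[1::-1]);print(c,np.linalg.norm(a-b),np.degrees(yaw))
P=cloud(f);print('top z',np.median(P[150:220,310:335,2]))
m=(f['image'].min(-1)>215);m[:, :290]=0;m[:,360:]=0;m[:120]=0;m[260:]=0
r=cv2.minAreaRect((P[m][:,:2]*1000).astype(np.float32));print('white',r)
rel([c[0],c[1],.004],toolR(np.radians(128.3)))
E
```

```text
[[0.3743, 0.1967, 0.04], [0.4037, 0.22, 0.04], [0.5042, 0.0895, 0.04], [0.4743, 0.0659, 0.04]]
[0.43916653 0.143044   0.04      ] 0.16469245735873866 127.49600873497918
top z 0.03916346267191831
white ((437.6476135253906, 144.2513885498047), (39.43058776855469, 114.74435424804688), 37.45922088623047)
turn [-0.002  0.007 -0.007] shift cm [ 1.55  0.27 14.57]
```

```bash
python3 - <<'E'
from h import *
o=ctrl.get_obs();print(o['time_s'],o['eef_pos'],o['ee_rot'],o['qd'].round(4), R.from_rotvec(o['ee_rot']).as_matrix().round(3))
rel([.4385,.1436,.15],toolR(np.radians(127.6)));rel([.4385,.1436,.004],toolR(np.radians(127.6)))
E
```

```text
1.2 [0.44614102 0.12998127 0.14975947] [ 1.37747456  2.81771328 -0.0066905 ] [ 0.102  -0.0311 -0.0116  0.035   0.0563  0.1814] [[-0.614  0.789  0.003]
 [ 0.789  0.614 -0.006]
 [-0.007 -0.002 -1.   ]]
turn [-0.002  0.007  0.005] shift cm [ 1.54  0.23 -0.03]
turn [-0.002  0.007  0.005] shift cm [ 1.64  0.26 14.57]
```

```bash
python3 -m creep '[[0,0.007,0,1.5,0.2,1,0],[0,0.007,0,1.5,0.2,1,0],[0,0.007,0,1.5,0.2,1,0]]' && cat >> h.py <<'E'
def white(f):
    P=cloud(f);m=(f['image'].min(-1)>215);m[:, :270]=0;m[:,370:]=0;m[:80]=0;m[290:]=0
    m=cv2.morphologyEx(m.astype(np.uint8),cv2.MORPH_OPEN,np.ones((3,3)))>0
    r=cv2.minAreaRect((P[m][:,:2]*1000).astype(np.float32));print('white',r);return r
E
python3 - <<'E'
from h import *
f=grab('wrist');o=ctrl.get_obs();print(o['eef_pos'],o['qd'].round(3));r=white(f)
rel([r[0][0]/1e3,r[0][1]/1e3,.004],toolR(np.radians(127.5)))
E
```

```text
time_s: 1.58
eef_pos: [0.4376, 0.1442, 0.1397]
ee_rot: [-1.375, -2.823, 0.002]
force: [-0.7, 0.9, -0.2]
opening: 0.0852
[0.437894   0.14414919 0.13991103] [-0.004 -0.002  0.005 -0.001  0.    -0.001]
white ((434.9609069824219, 147.92425537109375), (39.278038024902344, 123.5997314453125), 37.524410247802734)
turn [-0.001 -0.     0.01 ] shift cm [ 0.47  0.02 13.59]
```

```bash
python3 -m creep '[[0,0,0.01,0.1,0,5,0],[0,0,0.01,0.1,0,10,0],[0,0,0.01,0.1,0,13.5,0],[0,0,0.01,0.1,0,13.5,0],[0,0,0.01,0.1,0,13.5,1],[0,0,0.01,0.1,0,13.5,1],[0,0,0.01,0.1,0,13.5,1],[0,0,0.01,0.1,0,13.5,1]]' 70; python3 -m creep '[[0,0,0,0,0,0,1],[0,0,0,0,0,0,1],[0,0,0,0,0,0,1]]' 100; python3 -c "
from h import *
print(ctrl.get_obs())"
```

```text
time_s: 2.62
eef_pos: [0.4383, 0.145, 0.0065]
ee_rot: [1.39, 2.816, 0.001]
force: [-1.4, 0.7, 8.2]
opening: 0.0393
time_s: 3.0
eef_pos: [0.4383, 0.1451, 0.0067]
ee_rot: [1.39, 2.816, 0.001]
force: [-0.6, 1.0, 0.4]
opening: 0.0382
{'time_s': 3.0, 'q': array([ 1.59804440e-01,  4.61332701e-01, -6.88261534e-01,  4.19897858e-01,
       -1.93331816e-04,  1.07648780e+00]), 'qd': array([ 0.00222411,  0.00135503, -0.00047949,  0.00126519, -0.00027735,
        0.00101501]), 'tau': array([-5.52325174e-01, -4.08073318e+01,  1.60835302e+01, -3.52373980e-01,
       -2.38488223e-01,  1.97621790e-03]), 'eef_pos': array([0.43825896, 0.14512849, 0.00666765]), 'ee_rot': array([1.38951422e+00, 2.81628706e+00, 9.39424340e-04]), 'force': array([-0.63864546,  0.98136119,  0.39995918]), 'torque': array([0.10866052, 0.22910263, 0.05919344]), 'opening': 0.038249127883870825}
```

Gripped. Now I lift it.

```bash
python3 -m creep '[[0,0,0,0,0,-2,1],[0,0,0,0,0,-5,1],[0,0,0,0,0,-8,1],[0,0,0,0,0,-12,1],[0,0,0,0,0,-15,1],[0,0,0,0,0,-15,1],[0,0,0,0,0,-15,1],[0,0,0,0,0,-15,1]]' && python3 - <<'E'
from h import *
for i in range(3):
    f=grab('wrist');o=ctrl.get_obs();A=R.from_rotvec(o['ee_rot'])
    print(o['force'],o['torque'],'tool',A.inv().apply(o['force']),A.inv().apply(o['torque']),o['opening'])
save(f,'w2.png');P=cloud(f)
g=grab('scene');save(g,'s2.png')
m=(f['image'].min(-1)>215);m[:, :270]=0;m[:,370:]=0;m[:40]=0;m[290:]=0
T=P[m];k=R.from_rotvec(o['ee_rot']).inv().apply(T-o['eef_pos']);k=k[abs(k[:,2])<.06]
print(len(k),'slope along x',np.polyfit(k[:,0],k[:,2],1),k.min(0),k.max(0))
E
```

```text
time_s: 4.0
eef_pos: [0.4367, 0.1449, 0.1549]
ee_rot: [-1.389, -2.816, 0.002]
force: [0.0, 0.1, -4.1]
opening: 0.0391
[-0.26202947 -0.17549927 -5.12713096] [ 0.12446096  0.12308265 -0.05767795] tool [ 0.01634836 -0.30618005  5.12766202] [0.02190993 0.17375637 0.05740464] 0.03861752005980737
[-0.39279514  0.01409462 -3.7498053 ] [0.12726018 0.14935088 0.01616224] tool [ 0.24822319 -0.2983585   3.75031918] [ 0.04110164  0.19184426 -0.01638564] 0.03886150738242451
[ 0.34611498 -0.0166118  -4.75679602] [0.09916844 0.12957423 0.02731476] tool [-0.22504195  0.26827388  4.75652869] [ 0.04250202  0.1575162  -0.02742594] 0.038632712996949516
9175 slope along x [-0.00271398 -0.03221058] [-0.00382398 -0.01781599 -0.03440174] [ 0.05000197  0.01959399 -0.02941725]
```

View pics/w2.png

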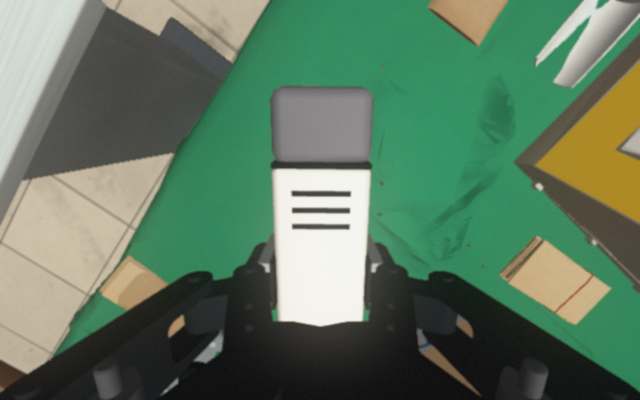

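The logger hangs level in the grip. Its visible end cap has its edge at row 86 (x 272–372) and its cap/white seam at row 165. The moment suggests the heavy end is the hidden one, on tool −x and near the dock, about 38 mm from the grip. I'll start the turn, check this against joint torque 5 and the rotated moment, and measure the grip offset.

```bash
python3 - <<'E'
from h import *
o=ctrl.get_obs();print('q',o['q'].round(3),'tau',o['tau'].round(3))
f=grab('wrist');A=R.from_rotvec(o['ee_rot']);T=f['tool_from_camera']
f['pose']=T
# logger top in tool z ~ -0.0322
print(ray(f,[(274,88),(370,88),(274,165),(369,165),(278,300),(364,300)],-.0322).round(4))
E
python3 -m creep '[[0,0,0.17,0,0,-1,1],[0,0,0.34,0,0,-3,1],[0,0,0.51,0,0,-5,1],[0,0,0.68,0,0,-7,1],[0,0,0.85,0,0,-7,1],[0,0,1.02,0,0,-7,1],[0,0,1.19,0,0,-7,1],[0,0,1.3,0,0,-7,1]]' ;python3 -m creep '[[0,0,0,0,0,0,1],[0,0,0,0,0,0,1]]'; python3 - <<'E'
from h import *
o=ctrl.get_obs();A=R.from_rotvec(o['ee_rot']);print('q',o['q'].round(3),'tau',o['tau'].round(3),o['torque'],'tool',A.inv().apply(o['torque']))
E
```

```text
q [ 0.16   0.235 -0.53   0.807 -0.     1.077] tau [ 3.0000e-03 -3.8369e+01  2.4695e+01 -8.8000e-02 -1.8300e-01  0.0000e+00]
[[ 0.0801 -0.0165 -0.0322]
 [ 0.0801  0.0187 -0.0322]
 [ 0.0518 -0.0176 -0.0322]
 [ 0.0518  0.0196 -0.0322]
 [-0.0089 -0.0184 -0.0322]
 [-0.0088  0.0201 -0.0322]]
time_s: 5.25
eef_pos: [0.4378, 0.1451, 0.226]
ee_rot: [2.814, 1.396, 0.0]
force: [0.9, 0.8, -4.6]
opening: 0.0385
time_s: 5.5
eef_pos: [0.4379, 0.1451, 0.2259]
ee_rot: [2.813, 1.398, 0.0]
force: [-0.2, -0.7, -5.6]
opening: 0.0388
q [ 0.16   0.166 -0.42   0.984 -0.     2.379] tau [ 1.0000e-03 -3.6791e+01  2.7090e+01  1.3900e-01 -1.4400e-01  4.0000e-03] [ 0.13487904 -0.09327778 -0.03769445] tool [0.00708969 0.16381859 0.03777802]
```

The moment turned with the tool, and joint 4's torque change (−0.10 and +0.12 N·m) agrees. The heavy end is on tool −x. Next I move over the dock with the heavy end towards the robot and look with the wrist camera.

```bash
python3 - <<'E'
from h import *
rel([.43,-.137,.30],toolR(np.radians(-4.4)))
print(cams.grab_frame('wrist')['tool_from_camera'].round(3))
E
```

```text
turn [ 0.    -0.     0.999] shift cm [-22.96  16.41  -7.41]
[[ 0.    -0.966 -0.258  0.066]
 [ 1.     0.     0.    -0.001]
 [-0.    -0.258  0.966 -0.142]
 [ 0.     0.     0.     1.   ]]
```

```bash
python3 -m creep '[[0,0,0.17,-3,2,-2,1],[0,0,0.34,-8,4.5,-4,1],[0,0,0.5,-13,7,-6,1],[0,0,0.67,-17,9.5,-7.4,1],[0,0,0.84,-21,11,-7.4,1],[0,0,1.0,-26,11.8,-7.4,1],[0,0,1.0,-26.5,11.8,-7.4,1],[0,0,1.0,-26.5,11.8,-7.4,1]]'; python3 -m creep '[[0,0,0,0,0,0,1],[0,0,0,0,0,0,1]]'; python3 - <<'E'
from h import *
o=ctrl.get_obs();print(o['q'].round(3),o['eef_pos'])
f=grab('wrist');save(f,'w3.png');np.savez('w3.npz',**f)
E
```

```text
time_s: 6.55
eef_pos: [0.3717, -0.1375, 0.3]
ee_rot: [-3.139, 0.122, -0.001]
force: [-0.2, 0.1, -4.8]
opening: 0.0388
time_s: 6.8
eef_pos: [0.3721, -0.1366, 0.3]
ee_rot: [-3.139, 0.118, -0.001]
force: [-0.0, 0.7, -4.8]
opening: 0.0387
[-5.390e-01 -7.000e-03 -4.180e-01  1.159e+00  1.000e-03  2.678e+00] [ 0.3721225  -0.1365662   0.29998318]
```

View pics/w3.png

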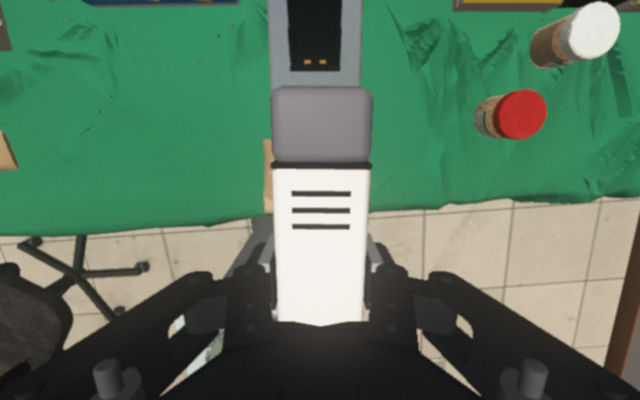

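The wrist view shows the slab's side edges at about columns 271 and 362 (row 80). The cradle's cheeks are at about 288 and 341, with its foot edge at about row 71.

```bash
python3 - <<'E'
from h import *
f=dict(np.load('w3.npz'));im=f['image'];P=cloud(f)
g=cv2.cvtColor(im,cv2.COLOR_RGB2GRAY)
for r in (15,40,60,80):
    print(r,''.join('%4d'%x for x in g[r,264:370:2]))
    print('   z',(P[r,264:370:6,2]*1000).astype(int))
    print('   y',(P[r,264:370:6,1]*1000).astype(int))
for c in (300,315,330): print('col',c,g[60:84,c], (P[0:84:6,c,2]*1000).astype(int),(P[0:84:6,c,0]*1000).astype(int))
c=im[0:100,250:380];cv2.imwrite('pics/w3c.png',cv2.resize(c,None,fx=6,fy=6,interpolation=2)[...,::-1])
E
```

```text
15  110 109 126 136 140 139 138 137 136 137 134 126  58  28  26  25  25  27  27  25  25  23  27  24  26  26  26  24  28  22  26  23  25  24  25  24  26  27  45 120 137 138 138 139 139 140 141 140 127 116 111 109 113
   z [ 3 15 15 14 55 57 57 57 56 55 57 57 57 14 14 14 14  2]
   y [ -73  -83  -91  -99 -110 -118 -125 -132 -140 -147 -154 -161 -169 -180
 -188 -196 -204 -214]
40   98 101 112 134 140 138 141 140 141 140 142 138  83  32  28  29  30  30  32  26  30  23  28  26  28  26  27  30  31  29  29  25  23  28  29  25  28  28  59 134 139 139 140 138 138 140 139 139 120 109 112 109 110
   z [ 4 14 14 16 15 57 42 42 42 41 42 40 56 12 13 15 13  3]
   y [ -70  -79  -88  -96 -104 -115 -122 -130 -137 -145 -153 -160 -167 -178
 -187 -195 -203 -213]
60  113 115 116 132 139 144 144 142 143 142 139 140 139  75  31  33  33  32  33  32  73 107 105  83  35  32  31  46  93 108 100  54  32  35  32  32  33  35  99 139 134 137 137 139 141 139 137 134 113 110 110 110 110
   z [ 0 14 15 15 14 46 27 38 29 29 37 27 44 14 15 15 13  3]
   y [ -66  -76  -85  -93 -102 -112 -119 -127 -135 -143 -151 -159 -166 -1
[... 326 characters left out ...]
0  -99 -107 -116 -124 -133 -141 -150 -158 -167 -175
 -184 -192 -202 -211]
col 300 [ 33  34  35  32  35  34  37  36  37  37  56  99 135 143 143 143 144 142
 142 141 141 141 140 143] [65 63 58 54 52 47 44 41 36 34 27 45 14 15] [581 576 571 566 561 555 549 543 537 531 525 514 512 504]
col 315 [ 32  35  32  34  33  33  37  39  37  34  53  95 130 141 141 140 140 143
 140 143 144 138 141 142] [65 62 58 54 52 47 44 42 35 33 29 45 15 16] [580 575 570 565 559 554 548 541 536 529 523 512 510 503]
col 330 [ 35  35  32  35  32  33  36  40  38  35  54  94 129 139 142 141 140 140
 141 142 142 141 139 140] [64 62 57 54 51 48 44 41 37 33 27 45 15 16] [579 574 569 563 558 552 546 540 534 528 522 511 509 501]
```

View pics/w3c.png

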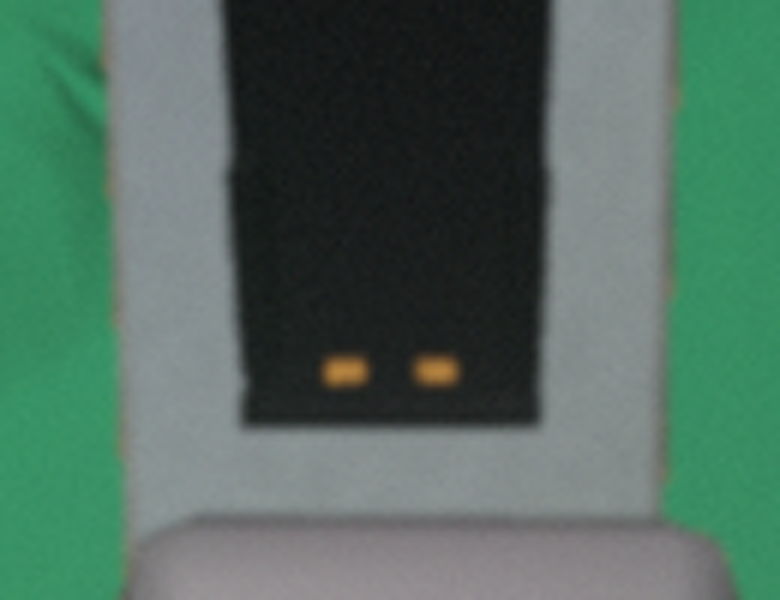

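```bash
python3 - <<'E'
from h import *
f=dict(np.load('w3.npz'));im=f['image'];P=cloud(f)
q=lambda L:[(250+(a-2.5)/6,(b-2.5)/6) for a,b in L]
a=ray(f,q([(107,60),(122,400)]),.016);b=ray(f,q([(676,60),(664,400)]),.016);print('slabL',a[:,:2],'slabR',b[:,:2])
for e in(a,b): d=e[0]-e[1];print(np.degrees(np.arctan2(d[1],d[0])))
m=(a+b)/2;print('mid',m[:,:2])
# floor
F=P[0:56,302:330].reshape(-1,3);F=F[(F[:,2]>.02)&(F[:,2]<.075)]
A=np.c_[F[:,:2],np.ones(len(F))];c,*_=np.linalg.lstsq(A,F[:,2],rcond=None);print('plane',c,'slope',np.degrees(np.arctan(np.hypot(*c[:2]))),'yaw',np.degrees(np.arctan2(c[1],c[0])))
y0=m[:,1].mean()
print('x at z=.030,y=-.143:',(.03-c[2]-c[1]*-.143)/c[0])
k=ray(f,q([(242,425),(540,425)]),.016);print('foot base',k)
s=ray(f,q([(242,385),(540,385)]),.051);print('stop?',s)
E
```

```text
slabL [[ 0.59320819 -0.08097136]
 [ 0.52312462 -0.0760427 ]] slabR [[ 0.58362574 -0.20775316]
 [ 0.51360702 -0.20222616]]
-4.022729396195709
-4.513345362015115
mid [[ 0.58841697 -0.14436226]
 [ 0.51836582 -0.13913443]]
plane [ 0.62145511 -0.04616199 -0.30268376] slope 31.929807912083007 yaw -4.248157256612035
x at z=.030,y=-.143: 0.5247081941458721
foot base [[ 0.51559234 -0.10344532  0.016     ]
 [ 0.5103428  -0.17303964  0.016     ]]
stop? [[ 0.51696547 -0.10726116  0.051     ]
 [ 0.51217202 -0.17079417  0.051     ]]
```

```bash
cat >> h.py <<'E'
def goal(u,n,C=(.523,-.140,.030),yaw=-4.2,off=(-.003,0,-.0133),lat=0):
    y=np.radians(yaw);s,c=np.sin(np.radians(32)),np.cos(np.radians(32))
    Rt=toolR(y,(s*np.cos(y),s*np.sin(y),-c)); X,Y,Z=Rt.as_matrix().T
    ctr=np.array(C)+X*(.085+u)-Z*(.020+n)+Y*lat
    p=ctr-Rt.apply(off); print(p.round(4)); rel(p,Rt); return p,Rt
E
python3 - <<'E'
from h import *
goal(.008,.08);goal(.008,.03)
E
```

```text
[ 0.5584 -0.1426  0.1544]
turn [ 0.     0.558 -0.002] shift cm [18.61 -0.81 14.57]
[ 0.5848 -0.1445  0.112 ]
turn [ 0.     0.558 -0.002] shift cm [21.26 -0.81 18.82]
```

```bash
python3 -m creep '[[0,0.1,0,3,0,0,1],[0,0.25,0,7,-0.3,2,1],[0,0.4,0,12,-0.6,4,1],[0,0.558,0,17,-0.8,7,1],[0,0.558,0,18.6,-0.8,11,1],[0,0.558,0,18.6,-0.8,14.5,1],[0,0.558,0,18.6,-0.8,14.5,1],[0,0.558,0,18.6,-0.8,14.5,1]]'; python3 -m creep '[[0,0,0,0,0,0,1],[0,0,0,0,0,0,1]]'; python3 - <<'E'
from h import *
o=ctrl.get_obs();print(o['q'].round(3),o['eef_pos'],o['force'])
goal(.008,.03);goal(.006,.004)
g=grab('scene');im=g['image'];cv2.imwrite('pics/s3.png',cv2.resize(im[170:250,290:420],None,fx=6,fy=6,interpolation=2)[...,::-1])
E
```

```text
time_s: 7.85
eef_pos: [0.559, -0.1427, 0.1563]
ee_rot: [2.997, -0.112, 0.861]
force: [0.6, -1.9, -4.2]
opening: 0.0387
time_s: 8.1
eef_pos: [0.5601, -0.1432, 0.1582]
ee_rot: [2.995, -0.111, 0.865]
force: [0.3, -0.1, -4.9]
opening: 0.0387
[-0.493  0.149 -0.838  0.06   0.217  2.781] [ 0.56010365 -0.1432249   0.15820963] [ 0.29407036 -0.0631809  -4.89973542]
[ 0.5848 -0.1445  0.112 ]
turn [ 0.002 -0.004 -0.   ] shift cm [-0.37 -0.06  5.23]
[ 0.5968 -0.1454  0.0889]
turn [ 0.002 -0.004 -0.   ] shift cm [-0.58 -0.07  7.83]
```

View pics/s3.png

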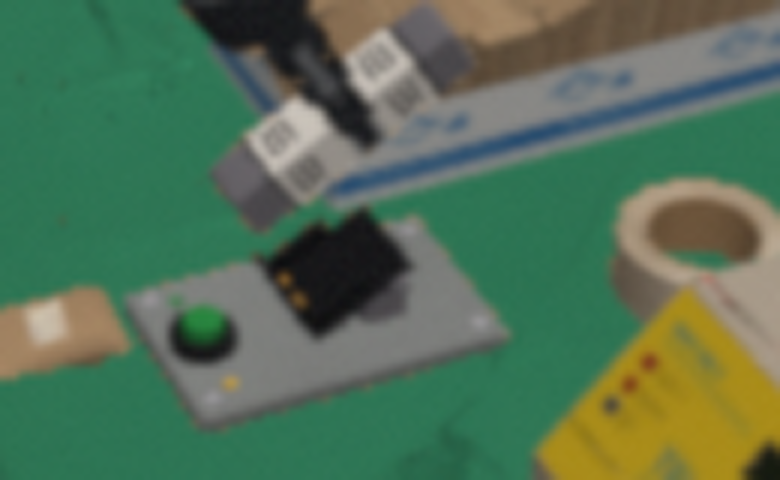

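The logger hangs above the cradle, aligned with the slope (low end at (250,190) in the crop), and nothing is in the way. I descend.

```bash
python3 -m creep '[[0,0,0,-0.2,0,2,1],[0,0,0,-0.4,-0.06,4,1],[0,0,0,-0.4,-0.06,5.2,1],[0,0,0,-0.4,-0.06,5.8,1],[0,0,0,-0.5,-0.06,6.4,1],[0,0,0,-0.5,-0.06,7,1],[0,0,0,-0.5,-0.06,7.4,1],[0,0,0,-0.5,-0.06,7.4,1]]'; python3 -m creep '[[0,0,0,0,0,0,1],[0,0,0,0,0,0,1]]'; python3 - <<'E'
from h import *
o=ctrl.get_obs();A=R.from_rotvec(o['ee_rot']).inv();print('tool F',A.apply(o['force']),'T',A.apply(o['torque']))
goal(.003,.001);goal(0,0)
E
```

```text
time_s: 9.15
eef_pos: [0.5949, -0.1452, 0.0923]
ee_rot: [2.996, -0.112, 0.864]
force: [0.3, 0.6, -3.6]
opening: 0.0385
time_s: 9.4
eef_pos: [0.595, -0.1452, 0.0925]
ee_rot: [2.995, -0.112, 0.864]
force: [0.6, 0.3, -4.7]
opening: 0.039
tool F [-2.02268867 -0.3237094   4.30096588] T [-0.02716486 -0.81607257  0.0100597 ]
[ 0.5959 -0.1454  0.0848]
turn [ 0.002 -0.003 -0.001] shift cm [-0.33  0.    0.7 ]
[ 0.5939 -0.1452  0.0823]
turn [ 0.002 -0.003 -0.001] shift cm [-0.63  0.    0.8 ]
```

```bash
python3 -m creep '[[0,0,0,0,0,0.3,1],[0,0,0,0,0,0.5,1],[0,0,0,0,0,0.6,1],[0,0,0,0,0,0.6,1]]'; python3 -m creep '[[0,0,0,-0.2,0,0,1],[0,0,0,-0.4,0,0,1],[0,0,0,-0.4,0,0,1]]';  python3 - <<'E'
from h import *
o=ctrl.get_obs();A=R.from_rotvec(o['ee_rot']).inv();print('tool F',A.apply(o['force']),'T',A.apply(o['torque']))
goal(0,0)
E
```

```text
time_s: 9.9
eef_pos: [0.5981, -0.1454, 0.0872]
ee_rot: [2.996, -0.112, 0.864]
force: [-0.3, 0.2, -4.9]
opening: 0.0381
time_s: 10.28
eef_pos: [0.5955, -0.1452, 0.0857]
ee_rot: [2.995, -0.111, 0.867]
force: [1.7, 0.7, -2.8]
opening: 0.0383
tool F [-0.13939854 -0.85768476  3.23973408] T [ 0.16904044 -0.31280525  0.03712294]
[ 0.5939 -0.1452  0.0823]
turn [ 0.001 -0.005 -0.   ] shift cm [-0.32  0.01  0.21]
```

```bash
python3 -m creep '[[0,0,0,-0.1,0,0.1,1],[0,0,0,-0.2,0,0.1,1],[0,0,0,-0.2,0,0.1,1]]';  python3 - <<'E'
from h import *
o=ctrl.get_obs();A=R.from_rotvec(o['ee_rot']).inv();print('tool F',A.apply(o['force']),'T',A.apply(o['torque']))
goal(0,0)
E
```

```text
time_s: 10.65
eef_pos: [0.5959, -0.1455, 0.0852]
ee_rot: [2.993, -0.11, 0.872]
force: [4.9, 0.3, 0.3]
opening: 0.0389
tool F [ 4.19817481 -0.69555403  2.37276158] T [ 0.2426864   0.36616538 -0.00421984]
[ 0.5939 -0.1452  0.0823]
turn [ 0.002 -0.008  0.   ] shift cm [-0.32 -0.02  0.13]
```

```bash
python3 -m creep '[[0,-0.004,0,0.05,0,0.15,1],[0,-0.008,0,0.05,0,0.25,1],[0,-0.008,0,0.05,0,0.25,1]]';  python3 - <<'E'
from h import *
o=ctrl.get_obs();A=R.from_rotvec(o['ee_rot']).inv();print('tool F',A.apply(o['force']),'T',A.apply(o['torque']))
goal(0,0)
g=grab('scene');im=g['image'];cv2.imwrite('pics/s4.png',cv2.resize(im[170:250,290:420],None,fx=6,fy=6,interpolation=2)[...,::-1])
E
```

```text
time_s: 11.02
eef_pos: [0.597, -0.1457, 0.0833]
ee_rot: [2.997, -0.111, 0.858]
force: [-3.8, -0.5, 6.9]
opening: 0.0387
tool F [ 0.44098131  0.77066534 -7.82189904] T [ 0.13201796 -0.57762679 -0.04349052]
[ 0.5939 -0.1452  0.0823]
turn [0.002 0.001 0.   ] shift cm [-0.32 -0.03 -0.08]
```

View pics/s4.png

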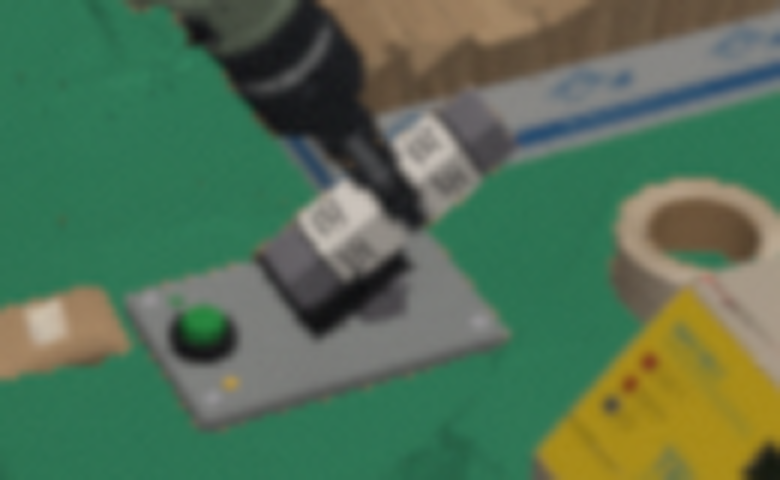

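The logger is in the cradle with its low end at the stop and lies along the slope. I push it gently against the stop, then open.

```bash
python3 -m creep '[[0,0,0,-0.15,0,0,1],[0,0,0,-0.3,0,0,1],[0,0,0,-0.3,0,0,1]]' 40;  python3 - <<'E'
from h import *
o=ctrl.get_obs();A=R.from_rotvec(o['ee_rot']).inv();print('tool F',A.apply(o['force']),'T',A.apply(o['torque']))
goal(0,0)
E
```

```text
time_s: 11.45
eef_pos: [0.5968, -0.1457, 0.0836]
ee_rot: [2.995, -0.109, 0.866]
force: [5.0, 2.4, 4.4]
opening: 0.0387
tool F [ 6.42256114 -2.7998507  -1.10582187] T [0.50343933 0.62201034 0.10770549]
[ 0.5939 -0.1452  0.0823]
turn [ 0.001 -0.004  0.001] shift cm [-0.32 -0.03 -0.05]
```

```bash
python3 -m creep '[[0,0,0,0,0,0,0.5],[0,0,0,0,0,0,0.4],[0,0,0,0,0,0,0.2],[0,0,0,0,0,0,0.1],[0,0,0,0,0,0,0],[0,0,0,0,0,0,0]]';  python3 - <<'E'
from h import *
o=ctrl.get_obs();A=R.from_rotvec(o['ee_rot']).inv();print('tool F',A.apply(o['force']),'T',A.apply(o['torque']))
E
python3 -m creep '[[0,0,0,0,0,-2,0],[0,0,0,0,0,-5,0],[0,0,0,0,0,-9,0],[0,0,0,0,0,-13,0],[0,0,0,-1,0,-16,0],[0,0,0,-1,0,-16,0]]'; python3 - <<'E'
from h import *
o=ctrl.get_obs();print(o['force'])
f=grab('wrist');save(f,'w5.png');np.savez('w5.npz',**f)
g=grab('scene');im=cv2.resize(g['image'][170:250,290:420],(520,320),interpolation=2)
cv2.imwrite('pics/c5.png',np.vstack([cv2.resize(f['image'],(520,280)),im])[...,::-1])
E
```

```text
time_s: 12.2
eef_pos: [0.5967, -0.1457, 0.0835]
ee_rot: [2.995, -0.109, 0.866]
force: [-0.4, -0.0, 1.0]
opening: 0.0855
tool F [ 0.1815183   0.05776779 -1.10309843] T [ 0.03237898 -0.49710452 -0.03794511]
time_s: 12.95
eef_pos: [0.503, -0.139, 0.2153]
ee_rot: [2.992, -0.109, 0.869]
force: [-0.1, -0.1, 0.2]
opening: 0.0854
[-0.05824761 -0.09994309  0.1708291 ]
```

View pics/c5.png

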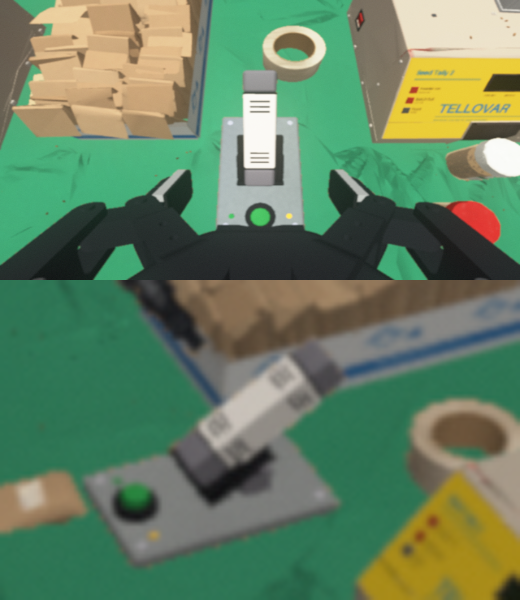

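The logger lies by itself in the cradle, seen in both views. The button is at about (320,308) in the full wrist picture.

```bash
python3 - <<'E'
from h import *
f=dict(np.load('w5.npz'));im=f['image'].astype(int);P=cloud(f)
m=(im[...,1]>im[...,0]+60)&(im[...,1]>im[...,2]+30);b=np.zeros_like(m);b[290:326,300:340]=1;m&=b
print(m.sum(),np.median(P[m],0),P[m].min(0),P[m].max(0));c=np.median(P[m],0)
print('slab z',np.median(P[300:310,275:290,2]))
k=f['image'][280:340,270:370]
p=(np.array([c[0],c[1],.08]))
rel(p,toolR(np.radians(-4.2)))
# logger pose from white points
w=(im.min(-1)>200);bb=np.zeros_like(w);bb[90:270,290:350]=1;w&=bb;Q=P[w];Q=Q[(Q[:,2]>.04)&(Q[:,2]<.25)]
A=np.c_[Q[:,:2],np.ones(len(Q))];s,*_=np.linalg.lstsq(A,Q[:,2],rcond=None);print('logger slope',np.degrees(np.arctan(np.hypot(*s[:2]))),'ctr',Q.mean(0))
E
```

```text
506 [ 0.45881215 -0.13467472  0.03693077] [ 0.44556496 -0.14836773  0.02634778] [ 0.48116032 -0.12093266  0.36970266]
slab z 0.015425165585152778
turn [ 0.002 -0.564  0.001] shift cm [-10.94  -0.12   8.9 ]
logger slope 31.96678101728675 ctr [ 0.57707786 -0.14256347  0.10954499]
```

```bash
python3 -m creep '[[0,-0.14,0,-2,0,0,1],[0,-0.3,0,-5,0,1,1],[0,-0.45,0,-7.2,-0.1,2,1],[0,-0.564,0,-7.2,-0.1,3,1],[0,-0.564,0,-7.2,-0.1,3,1],[0,-0.564,0,-7.2,-0.1,3,1],[0,-0.564,0,-7.2,-0.1,3,1]]'; python3 -m creep '[[0,0,0,0,0,0,1],[0,0,0,0,0,0,1]]'; python3 - <<'E'
from h import *
rel([.459,-.135,.042],toolR(np.radians(-4.2)))
E
```

```text
time_s: 13.92
eef_pos: [0.4582, -0.1345, 0.1499]
ee_rot: [3.137, -0.116, 0.001]
force: [-0.2, -0.1, -0.7]
opening: 0.0001
time_s: 14.18
eef_pos: [0.458, -0.1346, 0.1505]
ee_rot: [3.137, -0.116, 0.002]
force: [0.3, -0.5, -1.1]
opening: 0.0002
turn [ 0.003 -0.002 -0.001] shift cm [ 0.09  0.   10.85]
```

```bash
python3 -m creep '[[0,0,0,0.1,0,5,1],[0,0,0,0.1,0,9,1],[0,0,0,0.1,0,10.5,1],[0,0,0,0.1,0,11,1],[0,0,0,0.1,0,11,1]]'; python3 -m creep '[[0,0,0,0,0,0.3,1],[0,0,0,0,0,0.5,1],[0,0,0,0,0,0.6,1],[0,0,0,0,0,0.6,1]]'
```

```text
time_s: 14.8
eef_pos: [0.4594, -0.1352, 0.0408]
ee_rot: [3.136, -0.116, 0.003]
force: [1.0, 0.9, -0.1]
opening: 0.0002
time_s: 15.3
eef_pos: [0.4603, -0.1356, 0.0353]
ee_rot: [3.136, -0.116, 0.006]
force: [2.7, -1.0, 1.9]
opening: -0.0001
```

```bash
python3 -m creep '[[0,0,0,0,0,0.3,1],[0,0,0,0,0,0.4,1],[0,0,0,0,0,0.4,1]]'; python3 -m creep '[[0,0,0,0,0,0.3,1],[0,0,0,0,0,0.4,1],[0,0,0,0,0,0.4,1]]'
```

```text
time_s: 15.68
eef_pos: [0.4603, -0.1357, 0.0319]
ee_rot: [3.136, -0.116, 0.006]
force: [-2.0, 0.4, 11.1]
opening: 0.0001
time_s: 16.05
eef_pos: [0.4605, -0.1357, 0.0313]
ee_rot: [3.135, -0.116, 0.008]
force: [-10.0, 4.2, 44.2]
opening: -0.0002
```

The button has bottomed out: force rises steeply with no more travel. I let go of it.

```bash
python3 -m creep '[[0,0,0,0,0,-1,1],[0,0,0,0,0,-4,1],[0,0,0,0,0,-8,1],[0,0,0,-4,0,-13,1],[0,0,0,-8,0,-17,1],[0,0,0,-8,0,-17,1],[0,0,0,-8,0,-17,1],[0,0,0,-8,0,-17,1]]'; python3 - <<'E'
from h import *
f=grab('wrist');P=cloud(f);im=f['image'].astype(int)
t=grab('top');s=grab('scene')
cv2.imwrite('pics/c6.png',np.vstack([cv2.resize(s['image'][160:290,230:420],(570,390),interpolation=2),np.hstack([cv2.resize(t['image'][130:260,170:490],(487,200)),np.zeros((200,83,3),np.uint8)])])[...,::-1])
m=(im[...,1]>im[...,0]+60)&(im[...,1]>im[...,2]+30)&(P[...,2]>.025)&(abs(P[...,0]-.459)<.02)&(abs(P[...,1]+.135)<.02)
print(m.sum(),np.median(P[m],0) if m.any() else None)
w=(im.min(-1)>200)&(P[...,2]>.05)&(P[...,2]<.18)&(abs(P[...,1]+.143)<.03)&(P[...,0]>.5)
Q=P[w];print(len(Q));A=np.c_[Q[:,:2],np.ones(len(Q))];c,*_=np.linalg.lstsq(A,Q[:,2],rcond=None);print(np.degrees(np.arctan(np.hypot(*c[:2]))),Q.mean(0))
E
```

```text
time_s: 17.05
eef_pos: [0.3798, -0.1287, 0.1996]
ee_rot: [3.136, -0.115, 0.005]
force: [-0.0, -0.0, -0.4]
opening: -0.0001
1025 [ 0.44917724 -0.13159301  0.03802816]
790
34.44507092155442 [ 0.53591382 -0.1392651   0.08378866]
```

View pics/c6.png

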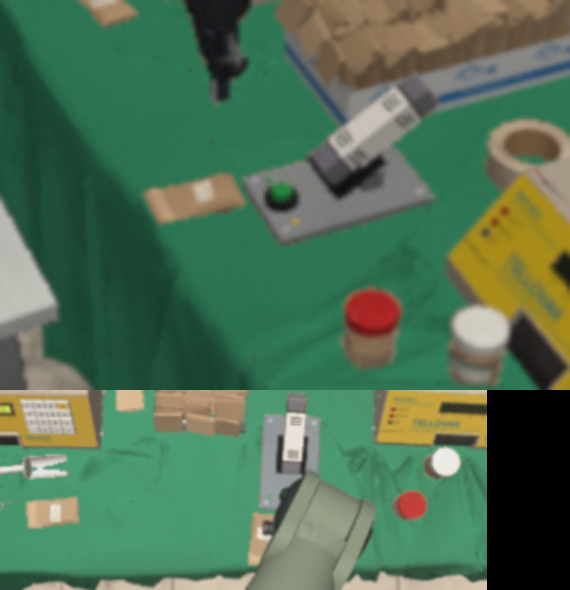

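The logger is in place, the button is up again, and the other things look undisturbed with the robot clear. I hand the job in.

```bash
python3 -c "
from station import ctrl
o=ctrl.get_obs();print(o['time_s'],abs(o['qd']).max(),o['force']);print(ctrl.sign_off())"
```

```text
17.2 0.005993753243908674 [ 0.84331236 -0.45318794 -0.25471077]
the job is handed in; nothing more can be done
None
```

I put the logger back in the cradle with its battery end down against the foot stop and let it go. Then I pressed the green button and released it, and handed the job in at 17.2 s.

- **Heavy end:** on lifting it weighed about 4.7 N, with its balance point about 38 mm from the grip. The moment turned with the tool, and the joint 4 torque agreed on which end was heavy.
- **Seating:** I felt the floor and the foot stop before letting go. Contact with the stop came about 3 mm higher up the slope than I had calculated, within the uncertainty of my measurement. After release the logger's slope measured 32.0°.
- **Button:** the finger forced it down until it stopped moving. The last reading was 44 N, well above the 5 N spring; the closed fingertips were meant to be the only contact. Afterwards its top measured at 38 mm, so it is back up.
- **Last checks:** the last pictures showed the logger still in the cradle. Both jars, packet_6 and the scoop looked unmoved. The arm hid part of packet_1 in the top view, but the side view shows it in place. Nothing was touching the robot.
- **Check that disagreed:** the last wrist-camera slope fit gave 34.4° instead of 32°. It used only a few points, from part of the logger, so I trusted the earlier fit and the pictures.

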